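# Vent a hot-food carrier and crack its stuck lid

### The arm

A 7-joint arm with a two-finger parallel gripper is mounted at the origin on the work surface. World frame = base frame: x ahead of the robot, y to its left, z up, the work surface at z = 0. Lengths are in m, angles in rad, forces in N, time in s.
With the tool pointing down it reaches from about 0.35 to 0.9 m from the base axis. Payload 7.2 kg.
Tool frame: the origin (TCP) lies at the very end of the fingers, on their centre line; the grasp point (between the pads) lies 19 mm behind it; z points along the fingers, y is the direction in which the jaws open and shut (so a half turn about z gives the same grasp; the last joint's range is limited). The gripper opens to 88 mm and grips with 3 to 60 N. Pads are 20 mm wide; open, the fingers measure 115 mm over their backs; the gripper's body (75 mm by 178 mm) begins 61 mm behind the grasp point.
Start: joints at [-1.415, 0.411, -0.013, 1.596, 0.006, 1.134, -0.082], TCP at [0.139, 0.609, 0.223] pointing down, gripper open.
Joint ranges: [-2.95, 2.95], [-0.29, 1.99], [-1.47, 1.44], [0.14, 2.54], [-1.03, 4.17], [0.13, 1.85], [-2.86, 2.86]. Speed limits (rad/s): [2.39, 2.39, 3.01, 3.01, 3.14, 3.14, 3.14].

### API

Orientations are given as a unit quaternion [w, x, y, z].
In Python, from workcell import robot gives the robot as it stands. Calls block until the motion is done:
- robot.move_pose(position, orientation): joint-space move of the TCP to a pose.
- robot.movel(position, attitude=None, v=0.15, max_force=None): straight line of the TCP; attitude=None keeps the orientation; v is the mean speed in m/s. With max_force (N) it stops when the force on the tool has changed by that much, and returns True; else False.
- robot.move_j(angles): joint-space move.
- robot.move_gripper(opening): opening from 0.0 (shut) to 1.0 (fully open); the grip force is fixed at half the most; returns when the fingers have stopped.
- robot.pause(seconds).
- robot.inverse_kinematics(position, orientation): joint angles nearest the present ones, or None.
- robot.sense(): the state.
- robot.capture(name): name is "side" or "top"; returns a dict with "color" (420x560x3 uint8, red, green, blue), "fx", "fy", "cx", "cy" (pixels), "rvec" (rotation vector, rad) and "tvec" (3), from world to camera coordinates, as OpenCV has them. Camera axes: x right, y down, z forward; pixel columns grow to the right and rows downward; lengths in m; the calibration is good to about 2 mm. A picture is of the moment at which its call begins. There is no depth.
A pose or a line that the arm cannot do raises robot.MotionError and nothing moves.
- robot.finish_job(): hands the job in, once; it reports no verdict.
The state is a dict: "t": time; "q": joint angles; "dq": joint speeds; "joint_efforts": joint torques, N m; "position": TCP position; "orientation": TCP orientation; "force": force on the tool from outside, world axes, zero at the start; "torque": the same for the moment, N m; "gripper_width": opening from 0.0 (shut) to 1.0 (fully open).
Only numpy, scipy, OpenCV 4.12 (cv2) and the standard library are available. Lean on these libraries where they do the work, as an engineer would, in place of code of your own. Each camera call takes 0.05 s, during which the arm holds its last target. There are 200 camera calls.

### The job

The insulated soup carrier on the sorting table has sucked its lid tight as it cooled. First flip its orange vent cap right up to let air in, then take the lid's handle, break the front of the lid free of its sticky gasket without letting it fly up wider than a hand's breadth, and finish holding the lid by its handle, steady, with a gap of about 3 to 4 cm at the front edge and the vent cap still open. Leave the loaf, the soup bowl and the bread roll where they are.

Things in the scene. Friction and masses are not known exactly. Their poses are not given: they have to be found in the camera images.
- carrier: Slate-blue insulated food carrier, heavy, stands fast, 340 mm (its x) by 400 mm (y). Origin at the centre of its underside on the table, z up. Its front, where the lid opens, is its -x side and faces the robot's right (-y of the world), give or take 20 degrees. Rim 200 mm high; the shut lid on it is 48 mm thick, flat top at 248 mm. Its latches hang open already.
- lid_angle (a joint): Lid angle, rad: 0 shut, grows as the front rises, stop at 1.2. Hinge line along the carrier's y through [170, 0, 200] mm in its frame. Lid about 0.9 kg. Freeing it takes an upward pull at the handle that peaks at about 13 to 22 N in the first 0.02 rad and falls to about 5 N, the weight, once past 0.06 rad; let go, it drops back onto the gasket at about 0.06 rad.
- lid_front (a point): Middle of the lid's lower front edge, 343 mm from the hinge line; 200 mm above the table when shut. The gap at the front is its height above that (0.1 rad is 34 mm).
- lid_handle (a point): Black bar handle on the lid's top near the front, moves with the lid. Bar 20 mm thick (x), 18 mm high, along the carrier's y with 130 mm free between its end posts, 33 mm clear under it. This point: the bar's centre: [-140, 0, 290] mm in the carrier's frame when shut, 310 mm ahead of and 90 mm above the lid's hinge line.
- vent_cap (a joint): Angle of the orange flip cap on the vent in the lid's top, rad: 0 shut, 1.57 standing upright, stop at 1.9. It opens by lifting the tab at its front, turning back about a hinge parallel to the carrier's y; a stiff hinge (about 1 N at the tab) keeps it where it is left.
- vent_hinge (a point): Hinge of the vent cap, at the cap's rear edge, 12 mm above the lid's top: [-6, 70, 260] mm in the carrier's frame with the lid shut.
- vent_tab (a point): Centre of the orange thumb tab, [-66, 70, 264] mm in the carrier's frame when shut (60 mm ahead of and 4 mm above the vent hinge). Block 24 mm long (x), 14 mm wide (y, along the hinge), 20 mm high, its underside 6 mm above the lid; the round cap behind, 44 mm across, begins 14 mm behind the tab's centre. Free room beside it.
- loaf: Brown crusty loaf, 220 x 110 x 85 mm, origin at the centre of its underside. Bystander beside the carrier.
- soup_bowl: White bowl, 150 mm across, 60 mm high, origin under its centre. Bystander beside the carrier.
- bread_roll: Golden bread roll, 95 x 75 x 55 mm, origin at the centre of its underside. Bystander near the carrier's front.

How it is judged:
By the outcome, as a careful person would: the job done as asked, in the order asked, and still so for the second after the job is handed in, while the arm keeps its last pose, push and grip.
It also fails if it takes over 48 s, if anything falls off the work surface, if the arm or the gripper's body presses on something with over 40 N, if the wrist force passes 120 N, or if a joint passes its speed limit or range.

## Working session

There is one attempt and no reset: what is moved stays moved. The work goes in short steps, each a Python script; the robot and the scene stay as the last script left them, time stands still between calls to the robot, and variables do not carry over. Pictures are saved under pics/ and viewed, about 8 in all and at most 12, crops included, and the job is handed in when it is done.

```bash
ls; mkdir -p pics; python3 - <<'E'
from workcell import robot
import cv2
for n in("side","top"):
    c=robot.capture(n); cv2.imwrite(f"pics/{n}0.png",c["color"][:,:,::-1])
    R=cv2.Rodrigues(c["rvec"])[0]; print(n,c["fx"],c["cx"],c["cy"],-R.T@c["tvec"].reshape(3),R.round(3).tolist())
s=robot.sense();print(s)
E
```

```text
pics
side 517.6953741604817 286.43007692572894 203.31594930423486 [ 0.04772999 -0.97298121  0.80948297] [[0.898, -0.44, -0.005], [-0.222, -0.442, -0.869], [0.38, 0.781, -0.495]]
top 527.7737933877629 278.6145390296065 209.49392386180162 [0.27902079 0.00782237 1.31569617] [[-0.012, -1.0, -0.0], [-0.981, 0.011, -0.192], [0.192, -0.002, -0.981]]
{'t': 0.1, 'q': array([-1.41520549,  0.41178579, -0.01274109,  1.59691232,  0.00557475,
        1.1342979 , -0.0822224 ]), 'dq': array([-7.83933788e-05, -6.23298061e-04,  5.06703048e-04, -2.78386739e-03,
       -3.00242632e-04,  1.15662101e-03,  2.72344683e-04]), 'joint_efforts': array([ 2.79088868e-03, -5.89103329e+01,  6.43659364e-01, -2.91709632e+01,
       -5.38358814e-02,  1.46206751e-02,  4.14194699e-05]), 'position': array([0.13861986, 0.6089915 , 0.22193393]), 'orientation': array([-4.55920701e-05,  1.11653327e-01,  9.93746983e-01, -6.82697596e-04]), 'force': array([ 0.70520309, -0.77651493, -0.04492164]), 'torque': array([-0.01462591, -0.05021751,  0.04385018]), 'gripper_width': 1.0000243287315171}
```

View pics/top0.png

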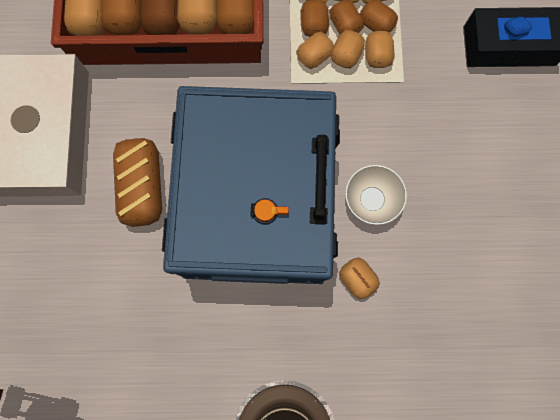

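View pics/side0.png

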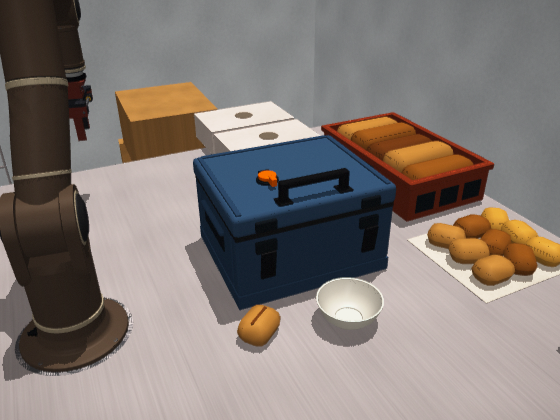

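The top picture shows the handle bar centred at about (320,179), the cap at (264,210) and its tab at (283,211). The lid's top corners are at (180,88), (336,93), (332,275) and (166,271). In the side picture the bar centre is near (314,180) and the cap and tab are near (268,178). Next I fit the carrier's pose.

```bash
cat > h.py <<'E'
import numpy as np,cv2
from scipy.spatial.transform import Rotation as Ro
from scipy.optimize import least_squares
from workcell import robot
def proj(c,P): return cv2.projectPoints(np.array(P,float).reshape(-1,1,3),c["rvec"],c["tvec"],np.array([[c["fx"],0,c["cx"]],[0,c["fy"],c["cy"]],[0,0,1]]),None)[0][:,0]
def T(p,P):
    return Ro.from_euler('z',p[2]).apply(np.array(P,float)/1000)+[p[0],p[1],0]
def masks(c):
    h=cv2.cvtColor(c["color"],cv2.COLOR_RGB2HSV)
    return cv2.inRange(h,(4,225,120),(18,255,255))
E
python3 - <<'E'
from h import *
ct,cs=robot.capture("top"),robot.capture("side")
for c,(u0,v0,u1,v1) in((ct,(245,195,295,225)),(cs,(250,160,290,190))):
    m=masks(c)[v0:v1,u0:u1]; y,x=np.nonzero(m); print(len(x),x.mean()+u0,y.mean()+v0,x.min()+u0,x.max()+u0,y.min()+v0,y.max()+v0)
M=[[-140,0,299],[-170,-200,248],[-170,200,248],[170,-200,248],[170,200,248],[-30,70,266],[-66,70,274]]
obs=np.array([[320,179],[336,93],[332,274],[180,88],[166,271],[264.5,210],[283,211]])
w=np.array([2,.5,.5,.5,.5,2,2])[:,None]
sM=[[-140,0,290],[-30,70,266]];so=np.array([[314,180],[267,177]])
f=lambda p:np.r_[((proj(ct,T(p,M))-obs)*w).ravel(),((proj(cs,T(p,sM))-so)).ravel()]
r=least_squares(f,[.5,.05,1.57],loss='soft_l1');print(r.x,f(r.x).round(1))
ov=[]
for c,n in((ct,'top'),(cs,'side')):
    im=cv2.resize(c["color"][:,:,::-1],None,fx=3,fy=3)
    for P in [[-140,y,290] for y in(-65,0,65)]+[[-66,70,264],[-30,70,266],[-6,70,260]]+M[1:5]:
        u=proj(c,T(r.x,P))[0]*3+1; cv2.circle(im,(int(u[0]),int(u[1])),3,(0,255,0),-1)
    ov.append(im[240:640,680:1080] if n=='top' else im[430:830,690:1090])
cv2.imwrite("pics/ov.png",np.hstack(ov))
p=r.x
a=p[2]
for name,P,yaws in(("tab",[-66,70,256],[a,a+np.pi]),("tabup",[-6,70,330],[a,a+np.pi]),("handle",[-140,0,271],[a+np.pi/2,a-np.pi/2])):
    for y in yaws:
        q=(Ro.from_euler('z',y)*Ro.from_euler('x',np.pi)).as_quat(scalar_first=True)
        for dz in(0,.15):
            s=robot.inverse_kinematics(T(p,P)+[0,0,dz],q); print(name,round(y,2),dz,T(p,P).round(3),None if s is None else np.round(s,2))
E
```

```text
51 275.03921568627453 212.0 255 287 200 220
200 268.06 176.845 258 276 171 185
[0.55368599 0.05964333 1.51442946] [ 2.9 -7.1  0.1 -0.4 -0.3  2.5 -0.6 -1.2 -1.6  0.2  0.8  1.4 -0.7 -0.5
 -1.8 -1.1 -1.8 -3. ]
tab 1.51 0 [ 0.48  -0.002  0.256] [-0.81  0.14  0.81  1.93 -0.12  1.12 -0.01]
tab 1.51 0.15 [ 0.48  -0.002  0.256] [-0.45  0.04  0.37  1.65 -0.01  1.45 -0.13]
tab 4.66 0 [ 0.48  -0.002  0.256] [ 0.9   0.35 -1.22  1.84  0.36  1.2   2.65]
tab 4.66 0.15 [ 0.48  -0.002  0.256] [ 1.03  0.27 -1.36  1.58  0.27  1.51  2.74]
tabup 1.51 0 [0.483 0.058 0.33 ] [-0.87  0.08  0.71  1.79 -0.06  1.28 -0.2 ]
tabup 1.51 0.15 [0.483 0.058 0.33 ] [-0.94  0.04  0.77  1.5  -0.03  1.62 -0.23]
tabup 4.66 0 [0.483 0.058 0.33 ] [ 0.8   0.29 -1.23  1.71  0.28  1.34  2.61]
tabup 4.66 0.15 [0.483 0.058 0.33 ] [ 0.8   0.23 -1.25  1.41  0.22  1.66  2.67]
handle 3.09 0 [ 0.546 -0.08   0.271] [-0.64  0.32  0.9   1.75 -0.27  1.2   1.85]
handle 3.09 0.15 [ 0.546 -0.08   0.271] [-0.36  0.19  0.52  1.48 -0.09  1.5   1.67]
handle -0.06 0 [ 0.546 -0.08   0.271] [-0.72  0.36  1.03  1.76 -0.33  1.21 -1.23]
handle -0.06 0.15 [ 0.546 -0.08   0.271] [-0.79  0.28  1.13  1.5  -0.25  1.52 -1.3 ]
```

View pics/ov.png

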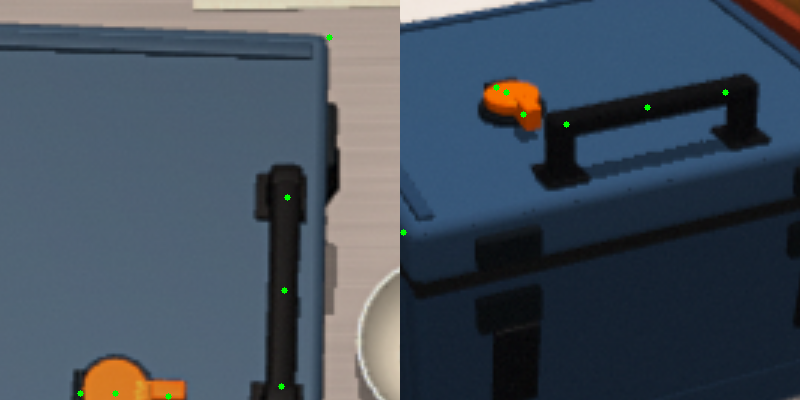

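The overlay shows the model agreeing to about 2–3 px, which is 5 mm, and the tab grip needs better than that. I'll take one clean zoom to refine it.

```bash
python3 - <<'E'
from h import *
o=[]
for n,(u,v) in(("top",(246,130)),("side",(252,155))):
    c=robot.capture(n)["color"][v:v+100,u:u+100,::-1]
    im=cv2.resize(c,(400*1,400),interpolation=cv2.INTER_CUBIC)
    for k in range(0,100,10):
        cv2.putText(im,str(u+k),(k*4,8),0,.3,(255,255,255));cv2.putText(im,str(v+k),(0,k*4+4),0,.3,(255,255,255))
        cv2.line(im,(k*4,10),(k*4,14),(0,255,255));cv2.line(im,(22,k*4),(26,k*4),(0,255,255))
    o.append(im)
cv2.imwrite("pics/z.png",np.hstack(o))
E
```

```text
(no output)
```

View pics/z.png

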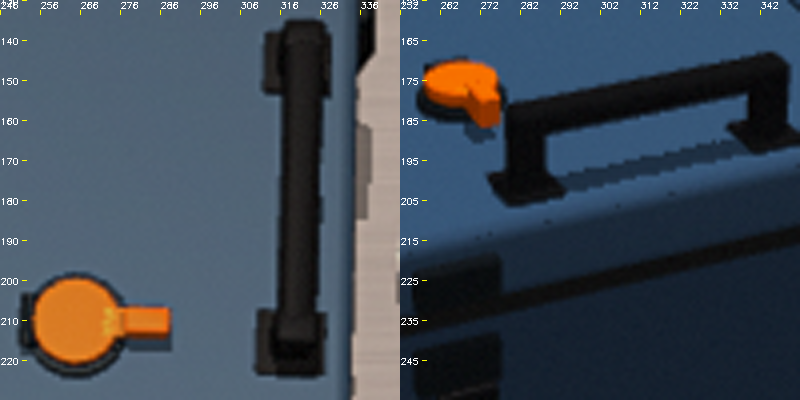

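The zoom gives cleaner points. In top, the bar's top face ends are at (322,135.5) and (319,215), the tab front is at (288,210) and the cap at (264.5,210). In side, the tab's front face is at (273.5,183), the bar at (313.5,178.5) and the cap at (267,175). I'll refit with those.

```bash
python3 - <<'E'
from h import *
ct,cs=robot.capture("top"),robot.capture("side")
M=[[-140,0,299],[-78,70,274],[-30,70,268],[-170,-200,246],[170,-200,246],[170,200,246]]
obs=np.array([[321.4,175.3],[288.2,210],[264.7,210],[336,92],[180,88],[166,271]])-.4
w=np.array([1,1,1,.3,.3,.3])[:,None]
sM=[[-140,0,290],[-78,70,264],[-30,70,268]];so=np.array([[313.6,178.5],[273.75,183.2],[267.3,175]])-.4
f=lambda p:np.r_[((proj(ct,T(p,M))-obs)*w).ravel(),((proj(cs,T(p,sM))-so)).ravel()]
g=lambda p:np.r_[f(p), 0]
# bar direction from top view
def h(p):
    d=proj(ct,T(p,[[-140,-60,299],[-140,60,299]])); e=d[1]-d[0]; return np.r_[f(p),(e[0]/e[1]-(-3.0/79.5))*79.5]
r=least_squares(h,[.55,.06,1.51]);print(r.x.tolist(),h(r.x).round(1))
E
```

```text
[0.556102450850468, 0.0601374224073766, 1.5129886702413635] [ 0.2 -0.5  0.5  0.3  0.3 -0.2  0.1  0.  -0.2 -0.8 -0.9 -0.2 -0.2  0.5
  0.1  0.2 -0.9 -1.7  0.5]
```

```bash
cat >> h.py <<'E'
p=np.array([0.5561,0.0601,1.5130]); a=p[2]
def quat(yaw,tilt=0): # tilt about carrier y
    return (Ro.from_euler('z',a)*Ro.from_euler('y',tilt)*Ro.from_euler('z',yaw-a)*Ro.from_euler('x',np.pi)).as_quat(scalar_first=True)
def st(): 
    s=robot.sense(); print(round(s["t"],2),s["position"].round(4),"F",s["force"].round(1),"w",round(s["gripper_width"],3))
def shot(fn):
    o=[]
    for n,(u,v) in(("top",(225,110)),("side",(225,120))):
        o.append(cv2.resize(robot.capture(n)["color"][v:v+130,u:u+130,::-1],(400,400),interpolation=cv2.INTER_CUBIC))
    cv2.imwrite(fn,np.hstack(o))
E
python3 - <<'E'
from h import *
s=robot.sense()["position"]
robot.movel([s[0],s[1],.42],v=.25)
robot.move_pose(T(p,[-66,70,350]),quat(a)); st()
robot.move_gripper(.5)
robot.movel(T(p,[-66,70,290]),v=.1)
st(); shot("pics/a.png")
E
```

```text
3.84 [ 0.4826 -0.0006  0.35  ] F [-0.6  0.2 -1. ] w 1.0
5.42 [ 0.4827 -0.0018  0.2904] F [0.4 0.1 0.8] w 0.498
```

View pics/a.png

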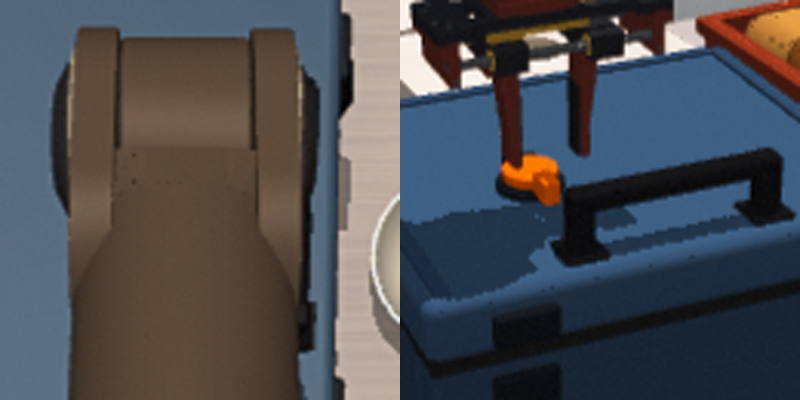

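The side view shows the fingers straddling the tab, with their midpoint at crop (546,158), straight above the tab at (547,187). I'll descend, grip and swing the tab up its arc.

```bash
python3 - <<'E'
from h import *
print(robot.movel(T(p,[-66,70,257]),v=.06,max_force=8)); st()
robot.move_gripper(0.0); st()
for th in np.arange(.15,1.76,.16):
    c,s=np.cos(th),np.sin(th)
    robot.movel(T(p,[-6-60*c+4*s,70,260+60*s+4*c-7]),v=.06); 
    if th>1.5 or .6<th<.7: st()
shot("pics/b.png")
E
```

```text
False
6.22 [ 0.4825 -0.0019  0.257 ] F [0.5 0.5 0.4] w 0.503
6.79 [ 0.4837 -0.0018  0.2574] F [ 5.5 -0.3 -1.3] w 0.158
8.02 [0.4844 0.0122 0.292 ] F [ 5.9  0.5 -1. ] w 0.155
9.87 [0.4871 0.0627 0.3137] F [ 4.4 -2.2  5.8] w 0.158
10.18 [0.4877 0.0725 0.3123] F [ 2.1 -1.8  5.8] w 0.156
```

View pics/b.png

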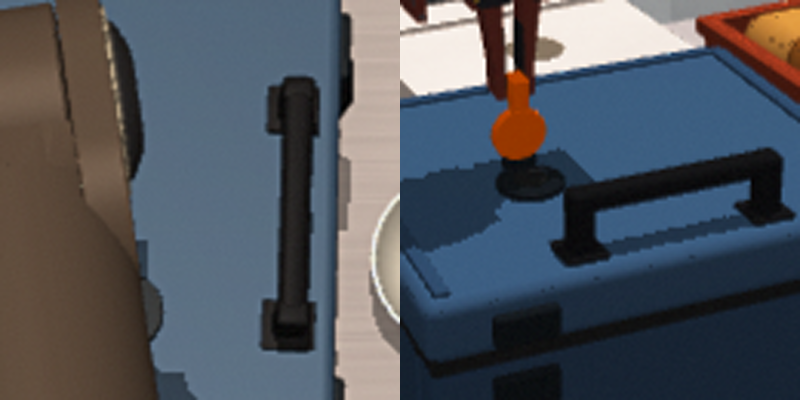

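The cap stands upright at crop (518,130), still held by the tab. I'll release it, rise and go above the handle.

```bash
python3 - <<'E'
from h import *
robot.move_gripper(.6)
robot.movel(robot.sense()["position"]+[0,0,.08],v=.12)
robot.move_gripper(.9)
robot.move_pose(T(p,[-140,0,370]),quat(a-np.pi/2)); st()
robot.movel(T(p,[-140,0,312]),v=.12); st()
shot("pics/c.png")
E
```

```text
13.47 [ 0.5481 -0.0789  0.3699] F [-0.4  0.2  0.1] w 0.901
14.1 [ 0.5483 -0.0795  0.3125] F [-0.1  0.1 -0.1] w 0.9
```

View pics/c.png

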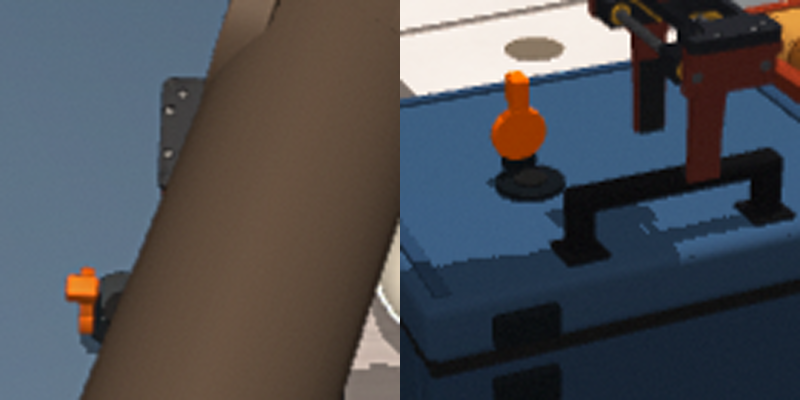

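The cap stays open, and the fingers straddle the bar near its middle. I'll descend, grip and break the lid free in small steps along its arc.

```bash
python3 - <<'E'
from h import *
print(robot.movel(T(p,[-140,0,271]),v=.08,max_force=10)); st()
robot.move_gripper(0.0); st()
def pose(th):
    d=Ro.from_euler('y',th).apply([-310,0,71])+[170,0,200]
    return T(p,d),quat(a-np.pi/2,th)
for th in np.arange(.01,.103,.01):
    x,q=pose(th); robot.movel(x,q,v=.012); s=robot.sense()
    print(round(th,2),(s["position"]-x).round(4)*1000,s["force"].round(1),round(s["t"],1))
robot.pause(.5); st(); shot("pics/d.png")
E
```

```text
False
14.86 [ 0.5481 -0.0799  0.271 ] F [-0.4  0.1 -0.4] w 0.901
15.8 [ 0.5481 -0.0781  0.271 ] F [-1.8  5.2  1.2] w 0.226
0.01 [-0.1  1.  -1.7] [  5.5   2.  -15.5] 16.2
0.02 [-0.   1.1 -1.4] [  4.6   2.9 -13.7] 16.6
0.03 [-0.   1.2 -1. ] [  4.2   3.9 -11.4] 17.1
0.04 [ 0.   1.3 -0.8] [ 3.   4.9 -9. ] 17.5
0.05 [-0.   1.3 -0.5] [ 1.2  6.  -6. ] 17.9
0.06 [-0.   1.5 -0.3] [ 0.7  6.4 -4.9] 18.3
0.07 [ 0.   1.4 -0.5] [ 2.3  5.7 -7.5] 18.7
0.08 [-0.   1.3 -0.5] [ 1.7  5.1 -8. ] 19.1
0.09 [-0.   1.3 -0.5] [ 2.7  5.4 -7. ] 19.6
0.1 [-0.1  1.3 -0.5] [ 2.4  4.7 -7.5] 20.0
20.47 [ 0.5485 -0.0697  0.301 ] F [ 2.2  5.4 -6.6] w 0.226
```

View pics/d.png

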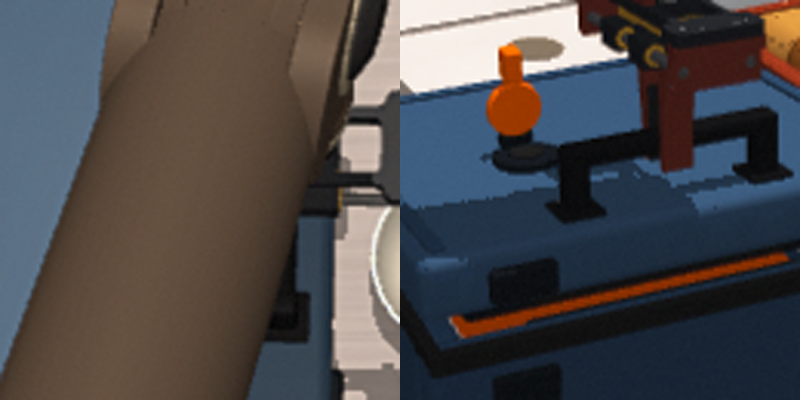

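The side view shows the lid raised with the gap open, the bar gripped and the cap upright. The handle's near corner moved from about (568,190) to (562,150) in the crop. I'll check that shift against the model, confirm nothing drifts, then hand in.

```bash
python3 - <<'E'
from h import *
c=robot.capture("side")
for th in(0,.088,.1,.117):
    P=[Ro.from_euler('y',th).apply(np.array(v)-[170,0,200])+[170,0,200] for v in([-140,65,299],[-150,-75,250])]
    print(th,((proj(c,T(p,P))-[225,120])*400/130+[400,0]).round(0).tolist())
st(); robot.pause(1); st()
c2=robot.capture("side"); print(np.abs(c2["color"].astype(int)-c["color"]).max(2).__gt__(30).sum())
robot.finish_job(); st()
E
```

```text
0 [[587.0, 186.0], [767.0, 216.0]]
0.088 [[582.0, 145.0], [765.0, 179.0]]
0.1 [[581.0, 140.0], [765.0, 174.0]]
0.117 [[579.0, 132.0], [764.0, 167.0]]
20.62 [ 0.5485 -0.0698  0.301 ] F [ 1.9  5.2 -6.6] w 0.226
21.62 [ 0.5484 -0.0698  0.301 ] F [ 1.7  5.5 -5.8] w 0.22
0
the job is handed in; nothing more can be done
the job is handed in; nothing more can be done
```

I flipped the vent cap upright by its tab, released it, then gripped the lid handle and eased the front of the lid free. I handed the job in at about 21.6 s, still holding the lid. `finish_job` gives no verdict, so the results below are my own checks.

- **Lid gap:** The arm's travel puts the lid at about 0.1 rad, roughly a 34 mm gap. The handle's shift in the side image, read by eye, was about 40 px in the enlarged crop. The model expects 41 px at 0.088 rad and 46 px at 0.1 rad, so the image points to a gap nearer 30 mm, the low end of 3 to 4 cm.
- **Breaking free:** The upward pull measured about 15 N at its highest reading and fell to about 5–8 N. The arm stayed within 2 mm of its commanded path, so the lid did not fly up.
- **Steadiness:** Over the last second before hand-in, the arm position was constant and no pixels in the side image changed noticeably. The grip reading went from 0.226 to 0.220.
- **Vent cap:** The last picture viewed shows it still upright.
- **Loaf, bowl and roll:** My moves went over the carrier, away from them, but I did not take a final picture to check that they hadn't moved.

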